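# Clamp a plug-in module and keep the cam at full lift

### The job

Take the flat plug-in module off its sloping rest, stand it upright on its lower thin edge in the middle of the open bay of the cam clamp, broad faces towards the jaw and the pad, and let go of it. Then swing the clamp's sprung lever round by its upright handle until it points straight away from the module, where the cam is at its highest lift and the jaw presses the module onto the pad, and finish while holding the lever there with the fingers, as it swings back if released. Leave the other things on the bench where they are.

Things in the scene. Friction and masses are not known exactly. Their poses are not given: they have to be found in the camera images.
- module_center (a point): Centre of the loose flat module: grey aluminium box 22 (x, thickness) x 64 (y, width) x 110 mm (z, height), 0.24 to 0.42 kg; vent slots and a small brass socket on its -x face, black strip along its lower thin edge (-z end). At the start it leans 45 degrees back on the rest, top edge away from the robot, z axis pointing up and away. Its narrow sides (+y, -y) stick out past the rest, free to grip.
- rest: Fixed grey sloping rest, base 130 x 50 mm; origin at the middle of its underside on the bench; x points the way the module's top leans. Its 36 mm wide sloping back lies behind the lower 90 mm of the module and a 36 mm wide lip carries the lower edge, about 30 mm above the bench; the module's centre lies about 69 mm above the rest's origin.
- bay (a point): Middle of the floor of the cam clamp's open bay, on its base plate (155 x 120 mm), 15 mm above the bench. Axes: x from jaw to pad, y along their faces, z up. With the lever at its start the bay is 31 to 35 mm wide along x, and open along y. The clamp is fixed to the bench. Sprung rubber pad on the +x side, 50 mm along y, on a back stop 52 mm wide whose top is 50 mm above the bay floor.
- cam_axis (a point): Point on the cam lever's upright turning axis, at the handle's gripping height, 60 mm above the bench; the axis lies 58 mm from the bay's middle on its -x side. Axes turn with the lever.
- lever_handle (a point): Point on the lever's upright black round handle, 16 mm in diameter, 85 mm from the turning axis. It stands free from 48 mm to its top at 80 mm above the bench; this point is 60 mm above the bench.
- cam_lever (a joint): Angle of the cam lever (rad), growing clockwise seen from above, stops at 0 and 2.2. At 0 the handle points nearly along the bay's -y (the jaw is back); at 1.5 it points straight along the bay's -x, away from the module: the cam's highest lift. Beyond 1.5 the lift falls again. A return spring pulls it back to about 0.27 or less; holding it at 1.5 takes about 4 to 7 N at the handle.
- module: The same loose module; origin at the middle of its lower thin edge.
- jaw: The clamp's moving aluminium jaw on the bay's -x side, 56 mm along y, top 38 mm above the bay floor; frame parallel to the bay's, shifting along x with the cam's lift. Full lift moves it about 17 mm and presses the 22 mm module about 4 mm into the pad's spring (3 N per mm).
- screwdriver: Bystander: screwdriver lying between clamp and rest, about 160 mm long. Leave it alone.
- tin: Bystander: small round steel tin, 42 mm across, 32 mm high. Leave it alone.
- meter: Bystander: black multimeter 130 x 75 x 34 mm lying on its back. Leave it alone.
- relay: Bystander: grey relay 50 x 40 x 48 mm. Leave it alone.
- mug: Bystander: white mug, 76 mm across, 85 mm high. Leave it alone.
- wrench: Bystander: wrench about 150 mm long. Leave it alone.
Mind the look-alikes: they are no part of the job. Of the things like the module, leave any that is blue; of the rest the larger one is meant.

How it is judged:
By the outcome, as a careful person would: the job done as asked, in the order asked, and still so for the second after the job is handed in, while the arm keeps its last pose, push and grip.
It also fails if it takes over 61 s, if anything falls off the work surface, if the arm or the gripper's body presses on something with over 40 N, if the wrist force passes 120 N, or if a joint passes its speed limit or range.

### The arm

A 6-joint arm with a two-finger parallel gripper is mounted at the origin on the work surface. World frame = base frame: x ahead of the robot, y to its left, z up, the work surface at z = 0. Lengths are in mm, angles in rad, forces in N, time in s.
With the tool pointing down it reaches from about 350 to 775 mm from the base axis. Payload 7.3 kg.
Tool frame: the origin (TCP) lies at the centre of the arm's flange, where the gripper is bolted on; the fingertips stand 178 mm ahead of it and the grasp point (between the pads) lies 159 mm ahead of it; z points along the fingers, y is the direction in which the jaws open and shut (so a half turn about z gives the same grasp; the last joint's range is limited). The gripper opens to 92 mm and grips with 3 to 60 N. Pads are 19 mm wide; open, the fingers measure 130 mm over their backs; the gripper's body (75 mm by 190 mm) begins 47 mm behind the grasp point.
Start: joints at [-1.476, 0.342, 1.524, -0, 1.275, -0.146], TCP at [125.222, -509.85, 404.741] pointing down, gripper open.
Joint ranges: [-2.53, 2.53], [-0.77, 2.02], [0.04, 2.7], [-1, 4.14], [0.28, 2.66], [-3.11, 3.11]. Speed limits (rad/s): [2.57, 2.57, 3.14, 3.14, 3.14, 3.14].

### API

Orientations are given as [roll, pitch, yaw] about the fixed x, y, z axes, in that order (R = Rz(yaw) Ry(pitch) Rx(roll)).
In Python, from plant import get_obs, capture, close_job gives the robot as it stands. The module is installed in compiled form; this text tells all that it offers.
- The arm moves only by the shell command python3 -m pendant 'ROWS'. ROWS is JSON, a list of rows, each a list of 3 entries, a list of its own where there are three numbers: the shift along the tool's x, y, z in m, then the turn, a rotation vector about the tool's x, y, z in rad, then the finger opening in m, from 0 to 0.0918. In form: [[[tx, ty, tz], [wx, wy, wz], fingers], ...]. A call has 1 to 10 rows; each row is the pose to reach, as a shift and turn from the pose commanded when the call began, along the tool's axes at that moment; what a row does not reach only later rows make up. A row lasts 1/12 s, in which the tool goes at most 41.7 mm and 7.16 degrees, less where a joint would pass 70% of its speed; a pose out of reach is approached as far as the arm can. A call with a gripper value outside its range is refused whole. The fingers move at their own pace and stop on an object; the grip force is fixed at half the most. Time passes only in rows, so rows that repeat a pose let the fingers close. It gives the time, the measured TCP pose, the force and the opening at its end, in the units of the state.
- get_obs(): the state, without advancing time (a new reading comes with each control period).
- capture(name): name is "scene" or "side" or "wrist"; returns a dict with "color" (420x560x3 uint8, red, green, blue), "mtx" (3x3 intrinsics, pixels), "rvec" (rotation vector, rad) and "tvec" (3), from world to camera coordinates, as OpenCV has them. Camera axes: x right, y down, z forward; pixel columns grow to the right and rows downward; lengths in mm; the calibration is good to about 2 mm. A picture is of the moment at which its call begins. There is no depth.
- close_job(): hands the job in, once; it reports no verdict.
The state is a dict: "time": time; "joint_positions": joint angles; "dq": joint speeds; "tau": joint torques, N m; "tool_pos": TCP position; "tcp_rot": TCP orientation; "contact_force": force on the tool from outside, world axes, zero at the start; "moment": the same for the moment, N m; "grip_width": finger opening in mm.
Only numpy, scipy, OpenCV 4.12 (cv2) and the standard library are available. Lean on these libraries where they do the work, as an engineer would, in place of code of your own. Each camera call takes 0.05 s, during which the arm holds its last target. There are 200 camera calls.

## Working session

There is one attempt and no reset: what is moved stays moved. The work goes in short steps, Python scripts to look and compute and a shell command to move; the robot and the scene stay as the last step left them, time stands still between calls to the robot, and variables do not carry over. Pictures are saved under pics/ and viewed, about 8 in all and at most 12, crops included, and the job is handed in when it is done.

```bash
mkdir -p pics
cat > h.py <<'E'
import numpy as np, cv2
from plant import get_obs, capture
def cam(n):
    c=capture(n); R=cv2.Rodrigues(np.array(c['rvec'],float))[0]; t=np.array(c['tvec'],float).ravel()
    c['R']=R;c['t']=t;c['K']=np.array(c['mtx'],float); return c
def save(c,f,crop=None,s=1.4):
    im=c['color'][:,:,::-1]
    if crop: x0,y0,x1,y1=crop; im=im[y0:y1,x0:x1]
    cv2.imwrite('pics/'+f,cv2.resize(im,None,fx=s,fy=s,interpolation=cv2.INTER_CUBIC))
def ray(c,u,v):
    d=c['R'].T@np.linalg.solve(c['K'],[u,v,1.]); return -c['R'].T@c['t'],d/np.linalg.norm(d)
def onz(c,u,v,z):
    o,d=ray(c,u,v); return o+d*(z-o[2])/d[2]
def two(c1,p1,c2,p2):
    o1,d1=ray(c1,*p1);o2,d2=ray(c2,*p2)
    s=np.linalg.lstsq(np.c_[d1,-d2],o2-o1,rcond=None)[0]
    a=o1+s[0]*d1;b=o2+s[1]*d2; return (a+b)/2,np.linalg.norm(a-b)
def proj(c,P):
    return cv2.projectPoints(np.array(P,float).reshape(-1,1,3),cv2.Rodrigues(c['R'])[0],c['t'],c['K'],None)[0][:,0]
E
python3 - <<'E'
from h import *
import pickle
for n in('scene','side','wrist'):
    c=cam(n); save(c,n+'0.png'); pickle.dump(c,open(n+'0.pkl','wb')); print(n,(-c['R'].T@c['t']).round(),c['R'][2].round(2))
print(get_obs())
E
```

```text
scene [1093. -600.  665.] [-0.5   0.62 -0.6 ]
side [ 330. 1145.  887.] [ 0.18 -0.81 -0.56]
wrist [ 198. -491.  384.] [-0.27 -0.06 -0.96]
{'time': 0.15, 'joint_positions': array([-1.47597097e+00,  3.42535812e-01,  1.52477889e+00,  9.15486323e-06,
        1.27539563e+00, -1.45974190e-01]), 'dq': array([-0.00045027, -0.00366857, -0.002049  , -0.00016345,  0.00130655,
       -0.00155034]), 'tau': array([ 1.88374128e-03, -4.31471336e+01, -2.44353980e+01,  7.17644021e-02,
        5.37210668e-02, -8.59349439e-05]), 'tool_pos': array([ 125.22810845, -509.74440215,  404.22497333]), 'tcp_rot': array([-3.14048813e+00, -1.71236602e-04,  2.40796781e-01]), 'contact_force': array([ 0.67866782, -0.01130355,  0.31593221]), 'moment': array([-0.00991668,  0.01465247, -0.05080584]), 'grip_width': 92.1063877994825}
```

View pics/scene0.png

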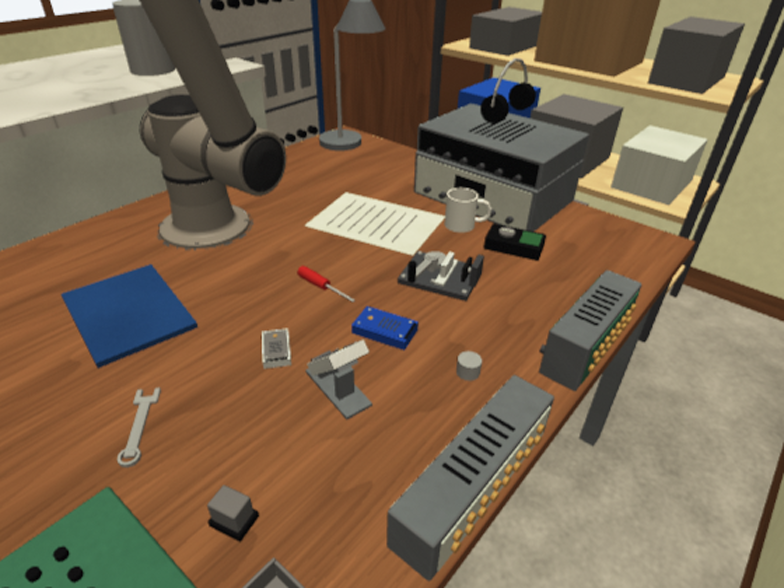

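View pics/side0.png

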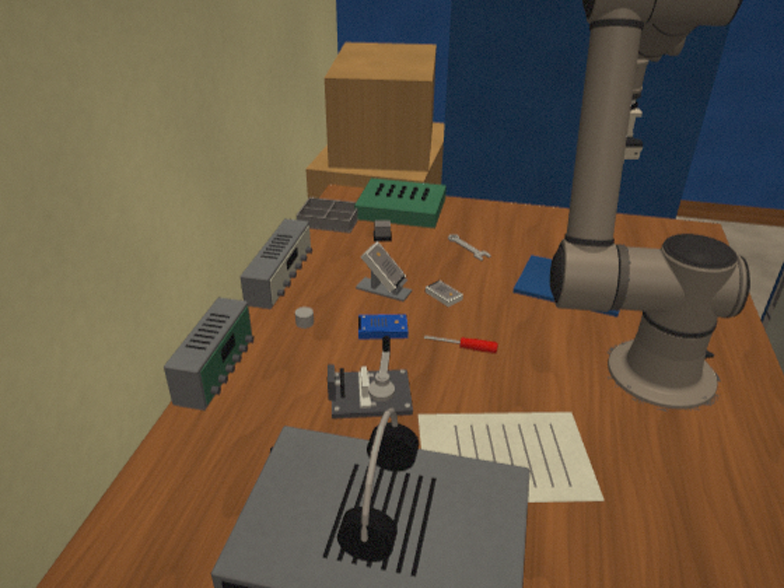

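The scene view shows the module on its rest at (348,352), the clamp at (440,272), the blue look-alike between them at (385,326) and the small grey one at (276,347). In the side view the module is at (383,266) and the clamp at (370,390), with the handle at (386,343).

Run:
```python
from h import *
import pickle
s=pickle.load(open('scene0.pkl','rb'));d=pickle.load(open('side0.pkl','rb'));w=pickle.load(open('wrist0.pkl','rb'))
save(s,'c1.png',(200,160,360,310),4.5); save(d,'c2.png',(220,160,360,305),4.5)
k=1/1.4
for n,a,b in[('handle',(412,268),(386,343)),]:
    print(n,two(s,np.array(a)*k,d,np.array(b)*k))
for n,p,z in[('clamp c',(440,275),15),('blue',(385,326),20),('rest',(338,385),5),('tin',(469,366),16),('mug',(461,210),40),('sdriver',(325,283),10),('small',(276,347),10),('meter',(515,240),20)]:
    print(n,onz(s,p[0]*k,p[1]*k,z).round())
for n,p,z in[('clamp c',(370,392),15),('blue',(383,325),20),('rest',(384,288),5),('sd',(460,342),10)]:
    print(n,onz(d,p[0]*k,p[1]*k,z).round())
```

```text
handle (array([560.5612085 , 115.45055718,  64.63584393]), np.float64(2.035226449643131))
clamp c [579. 194.  15.]
blue [604. -17.  20.]
rest [ 633. -172.    5.]
tin [780.   1.  16.]
mug [472. 428.  40.]
sdriver [411.  15.  10.]
small [ 487. -182.   10.]
meter [631. 422.  20.]
clamp c [570. 212.  15.]
blue [593.  -3.  20.]
rest [ 630. -173.    5.]
sd [419.   6.  10.]
```

View pics/c1.png

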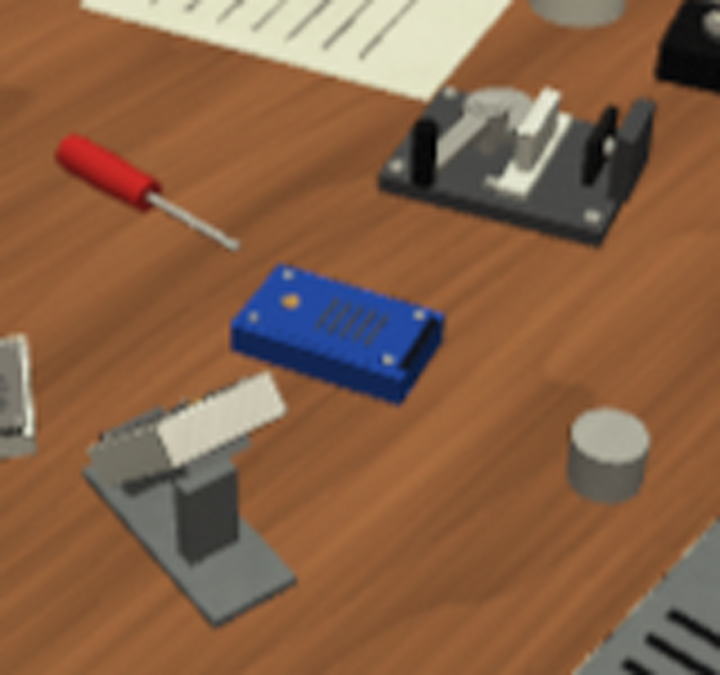

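View pics/c2.png

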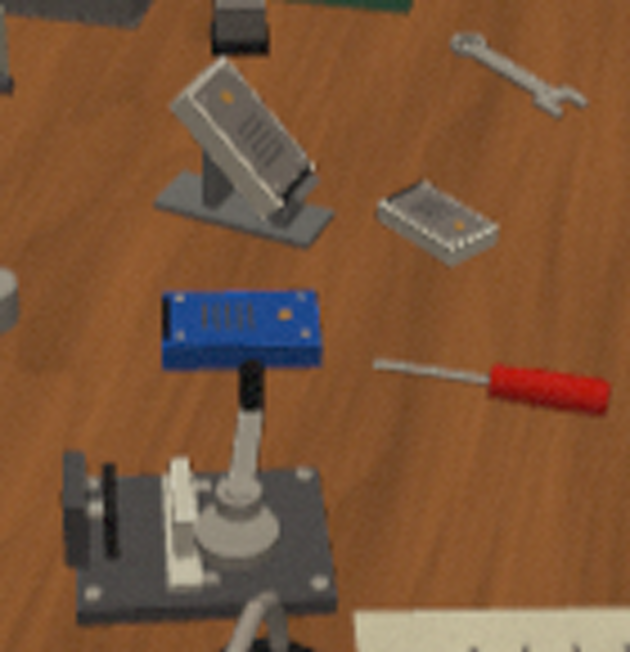

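The crops resolve the clamp: handle at c1 (425,152) / c2 (250,385), jaw, pad and base plate corners. They also show the rest base corners and the module's faces in both views. I'll compute the poses from these.

Run:
```python
from h import *
import pickle
s=pickle.load(open('scene0.pkl','rb'));d=pickle.load(open('side0.pkl','rb'))
S=lambda p:(p[0]/4.5+200-.4,p[1]/4.5+160-.4); D=lambda p:(p[0]/4.5+220-.4,p[1]/4.5+160-.4)
print('plate S',[onz(s,*S(p),15).round(1)[:2] for p in((380,182),(600,238),(440,92))])
print('plate D',[onz(d,*D(p),15).round(1)[:2] for p in((323,468),(335,603),(78,610))])
print('rest S',[onz(s,*S(p),6).round(1)[:2] for p in((85,470),(215,622),(295,578))])
print('rest D',[onz(d,*D(p),6).round(1)[:2] for p in((155,203),(308,240),(332,215))])
for n,a,b in[('handletop',(425,124),(251,364)),('camtop',(500,100),(239,490)),('mod top +y front? ',(270,374),(190,95)),('mod top +y back',(285,408),(172,105)),('mod top -y front',(160,425),(228,60)),('lip back +y',(0,0),(0,0))][:5]:
    print(n,two(s,S(a),d,D(b)))
```

```text
plate S [array([523.2, 118.9]), array([665.9, 163.8]), array([485.1, 232.2])]
plate D [array([510.6, 126.7]), array([479.8, 245.5]), array([625.6, 285.6])]
rest S [array([ 566.5, -182.9]), array([ 691.5, -212.5]), array([ 702.3, -165.8])]
rest D [array([ 699. , -161.7]), array([ 574.7, -139. ]), array([ 563.7, -176.5])]
handletop (array([561.20338412, 113.7603528 ,  79.77061815]), np.float64(0.36147923186210873))
camtop (array([551.33351783, 203.58466386,  51.66255938]), np.float64(7.275399224776862))
mod top +y front?  (array([ 668.44394606, -147.92721426,  112.46620044]), np.float64(3.7694166318118754))
mod top +y back (array([ 682.28100081, -151.41310512,  100.57179892]), np.float64(1.981724772106624))
mod top -y front (array([ 653.58759976, -207.05814091,  111.56057111]), np.float64(3.008038128707728))
```

```bash
cat > go.py <<'E'
import sys
from h import *
from scipy.spatial.transform import Rotation as Ro
def go(pos,rpy):
    o=get_obs(); R=Ro.from_euler('xyz',o['tcp_rot']); T=Ro.from_euler('xyz',rpy)
    print('shift',(R.inv().apply(np.array(pos)-o['tool_pos'])/1000).round(4),'rot',(R.inv()*T).as_rotvec().round(4),'t',round(o['time'],2),'w',round(o['grip_width'],1))
if __name__=='__main__':
    a=[float(x) for x in sys.argv[1:]]; go(a[:3],a[3:])
E
python3 go.py 625 -169 366 3.14159 0 -0.227
```

```text
shift [ 0.5666 -0.2117  0.0386] rot [-1.100e-03  1.000e-04  4.678e-01] t 0.15 w 92.1
```

```bash
python3 -m pendant '[[[0.04,-0.013,0],[0,0,0.04],0.0918],[[0.08,-0.027,0],[0,0,0.08],0.0918],[[0.12,-0.042,0],[0,0,0.12],0.0918],[[0.16,-0.06,0],[0,0,0.16],0.0918],[[0.2,-0.075,0],[0,0,0.2],0.0918],[[0.24,-0.09,0],[0,0,0.24],0.0918],[[0.28,-0.105,0],[0,0,0.28],0.0918],[[0.32,-0.12,0.01],[0,0,0.3],0.0918],[[0.36,-0.135,0.01],[0,0,0.33],0.0918],[[0.4,-0.15,0.02],[0,0,0.36],0.0918]]'; python3 go.py 625 -169 366 3.14159 0 -0.227
```

```text
time: 0.98
tool_pos: [469.4, -274.2, 387.6]
tcp_rot: [3.141, -0.001, -0.12]
contact_force: [-0.5, -1.5, 0.4]
grip_width: 91.8
shift [ 0.1418 -0.1231  0.0217] rot [ 0.0008 -0.0013  0.1065] t 0.98 w 91.8
```

```bash
python3 -m pendant '[[[0.03,-0.025,0.004],[0,0,0.03],0.0918],[[0.06,-0.05,0.008],[0,0,0.06],0.0918],[[0.09,-0.075,0.013],[0,0,0.08],0.0918],[[0.12,-0.1,0.018],[0,0,0.107],0.0918],[[0.142,-0.123,0.022],[0,0,0.107],0.0918],[[0.142,-0.123,0.022],[0,0,0.107],0.0918],[[0.142,-0.123,0.022],[0,0,0.107],0.0918]]'
python3 - <<'E'
from h import *
import pickle
c=cam('wrist');pickle.dump(c,open('w1.pkl','wb'));save(c,'w1.png');print(get_obs()['tool_pos'],get_obs()['tcp_rot'])
E
```

```text
time: 1.57
tool_pos: [624.3, -168.9, 363.6]
tcp_rot: [-3.141, 0.002, -0.223]
contact_force: [0.2, -0.4, 0.1]
grip_width: 91.7
[ 623.54457417 -169.98197082  364.19514993] [ 3.14138998e+00  1.72062595e-03 -2.24793500e-01]
```

View pics/w1.png

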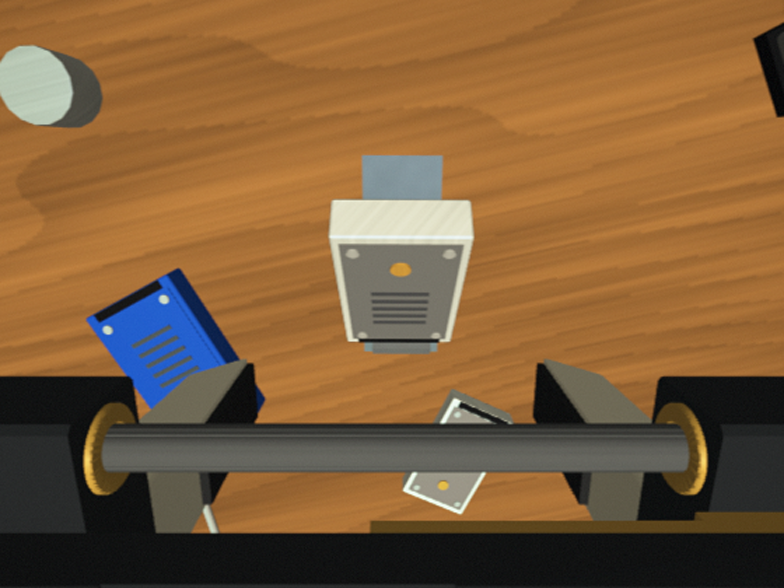

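The wrist view shows the module square to the gripper: top front edge at (329–473,239), bottom front edge at (347–450,340). The blue module lies clear at left.

```bash
python3 - <<'E'
from h import *
import pickle
c=pickle.load(open('w1.pkl','rb'));k=1/1.4
for ps,L in(((329,239),(473,239)),((331,201),(471,201)),((347,340),(450,340))),:pass
E
python3 - <<'E'
from h import *
import pickle
c=pickle.load(open('w1.pkl','rb'));k=1/1.4
for a,b,z in(((329,239),(473,239),112),((331,201),(471,201),96.5),((347,340),(450,340),34)):
    A=onz(c,a[0]*k,a[1]*k,z);B=onz(c,b[0]*k,b[1]*k,z);m=(A+B)/2;e=A-B
    # scale z so that width is 64
    o=-c['R'].T@c['t'];f=64/np.linalg.norm(e);print('at z',m.round(1),'width',np.linalg.norm(e).round(1),'scaled',(o+f*(m-o)).round(1),'yaw',round(np.arctan2(-e[0],e[1]),3))
E
```

```text
at z [ 660.8 -179.1  112. ] width 64.0 scaled [ 660.8 -179.1  112. ] yaw -0.223
at z [ 675.7 -182.6   96.5] width 65.1 scaled [ 676.  -182.6  100.5] yaw -0.223
at z [ 586.6 -161.7   34. ] width 64.7 scaled [ 587.8 -162.    37.4] yaw -0.223Traceback (most recent call last):
  File "<stdin>", line 4, in <module>
ValueError: too many values to unpack (expected 2)
```

```bash
python3 go.py 640 -174 236 3.14159 0 -0.223
```

```text
shift [0.0172 0.0002 0.1282] rot [ 0.0002  0.0017 -0.0018] t 1.62 w 91.7
```

```bash
python3 -m pendant '[[[0.01,0,0.03],[0,0,0],0.0918],[[0.017,0,0.06],[0,0,0],0.0918],[[0.017,0,0.09],[0,0,0],0.0918],[[0.017,0,0.115],[0,0.002,-0.002],0.0918],[[0.017,0,0.128],[0,0.002,-0.002],0.0918],[[0.017,0,0.128],[0,0.002,-0.002],0.0918],[[0.017,0,0.128],[0,0.002,-0.002],0.05],[[0.017,0,0.128],[0,0.002,-0.002],0.05],[[0.017,0,0.128],[0,0.002,-0.002],0.05],[[0.017,0,0.128],[0,0.002,-0.002],0.05]]'; python3 -m pendant '[[[0,0,0],[0,0,0],0.05],[[0,0,0],[0,0,0],0.05],[[0,0,0],[0,0,0],0.05]]'
```

```text
time: 2.45
tool_pos: [640.2, -174.6, 238.9]
tcp_rot: [3.141, -0.005, -0.225]
contact_force: [0.1, -0.4, -0.9]
grip_width: 69.6
time: 2.7
tool_pos: [640.2, -174.4, 238.4]
tcp_rot: [3.141, -0.004, -0.224]
contact_force: [-2.2, -0.2, 6.4]
grip_width: 64.0
```

```bash
python3 -m pendant '[[[0,0,-0.02],[0,0,0],0.05],[[0,0,-0.05],[0,0,0],0.05],[[0,0,-0.08],[0,0,0],0.05],[[0,0,-0.11],[0,0,0],0.05],[[0,0,-0.13],[0,0,0],0.05],[[0,0,-0.13],[0,0,0],0.05]]'; python3 go.py 485 178 380 3.14159 0 0.28
```

```text
time: 3.2
tool_pos: [640.3, -174.2, 372.3]
tcp_rot: [3.14, -0.011, -0.224]
contact_force: [0.5, -0.4, -1.9]
grip_width: 63.8
shift [-0.2295 -0.3089 -0.0106] rot [ 0.004  -0.0101 -0.504 ] t 3.2 w 63.8
```

```bash
python3 -m pendant '[[[-0.02,-0.03,-0.002],[0,0,-0.05],0.05],[[-0.042,-0.06,-0.004],[0,-0.002,-0.1],0.05],[[-0.065,-0.09,-0.006],[0,-0.005,-0.15],0.05],[[-0.088,-0.12,-0.008],[0,-0.005,-0.2],0.05],[[-0.11,-0.15,-0.01],[0,-0.01,-0.25],0.05],[[-0.133,-0.18,-0.01],[0,-0.01,-0.3],0.05],[[-0.155,-0.21,-0.01],[0,-0.01,-0.35],0.05],[[-0.178,-0.24,-0.01],[0,-0.01,-0.4],0.05],[[-0.2,-0.27,-0.01],[0,-0.01,-0.45],0.05],[[-0.22,-0.296,-0.01],[0,-0.01,-0.49],0.05]]'; python3 -m pendant '[[[-0.008,-0.012,0],[0,0,-0.014],0.05],[[-0.008,-0.012,0],[0,0,-0.014],0.05],[[-0.008,-0.012,0],[0,0,-0.014],0.05],[[-0.008,-0.012,0],[0,0,-0.014],0.05]]'
python3 - <<'E'
from h import *
import pickle
c=cam('wrist');pickle.dump(c,open('w2.pkl','wb'));save(c,'w2.png');print(get_obs()['tool_pos'],get_obs()['tcp_rot'])
E
```

```text
time: 4.03
tool_pos: [489.4, 165.1, 374.9]
tcp_rot: [-3.14, 0.011, 0.269]
contact_force: [0.0, 0.1, -2.5]
grip_width: 63.5
time: 4.37
tool_pos: [480.5, 172.1, 376.0]
tcp_rot: [-3.141, 0.009, 0.279]
contact_force: [-0.0, 0.8, -1.8]
grip_width: 64.0
[480.7153447  171.80092398 376.18096477] [-3.14046131  0.00838344  0.27818232]
```

View pics/w2.png

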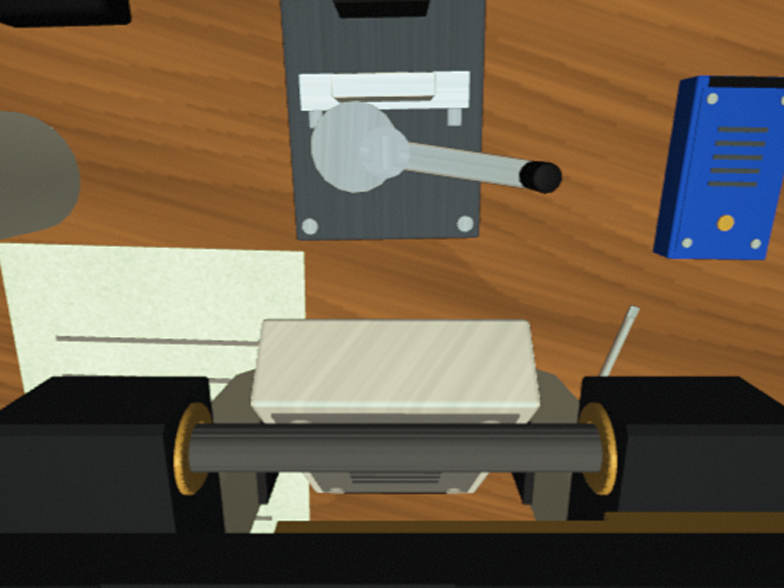

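Wrist view 2: plate near edge (298,240)–(480,236), jaw top block u 333–435 with its bay-side edge at row 72, handle top (542,177), hub about (390,150), pad's near edge row about 17. The module's black-strip end still hangs below the fingers.

Run:
```python
from h import *
import pickle
c=pickle.load(open('w2.pkl','rb'));k=1/1.4
P=lambda u,v,z:onz(c,u*k,v*k,z)
a,b=P(298,240,15),P(480,236,15);e=a-b;print('plate near',a.round(1),b.round(1),np.linalg.norm(e),'yaw',np.arctan2(-e[0],e[1]))
l,r=P(281,0,15),P(487,0,15);print('left dir yaw',np.arctan2(*(l-a)[1::-1]),'right',np.arctan2(*(r-b)[1::-1]))
j1,j2=P(332,72,53),P(434,72,53);e=j1-j2;print('jaw face',j1.round(1),j2.round(1),np.linalg.norm(e),np.arctan2(-e[0],e[1]))
print('jaw rear',P(333,97,53).round(1))
for z in(60,65,50):
  p1,p2=P(337,17,z),P(426,17,z);print('pad z',z,p1.round(1),p2.round(1),np.linalg.norm(p1-p2))
H=P(542,177,80);print('handle',H.round(1))
for z in(35,45,55): print('hub',z,P(388,150,z).round(1),np.linalg.norm((P(388,150,z)-H)[:2]))
```

```text
plate near [479.8 239.   15. ] [515.1 125.3  15. ] 119.04353842096744 yaw 0.3011792199022936
left dir yaw 0.29648027667115007 right 0.29575079900187035
jaw face [580.8 236.7  53. ] [595.7 184.5  53. ] 54.30786032595663 0.2786262314684371
jaw rear [568.9 233.1  53. ]
pad z 60 [605.7 239.4  60. ] [618.1 196.1  60. ] 45.04466600800662
pad z 65 [604.8 238.7  65. ] [617.  196.1  65. ] 44.28174954922394
pad z 50 [607.5 241.   50. ] [620.3 196.2  50. ] 46.57049892557197
handle [559.7 117.5  80. ]
hub 35 [550.5 197.4  35. ] 80.45025153655324
hub 45 [550.6 197.3  45. ] 80.31596452832247
hub 55 [550.6 197.1  55. ] 80.18170107132617
```

```bash
python3 go.py 495 182 270 3.14159 -0.785 0.29
```

```text
shift [ 0.0174 -0.0058  0.106 ] rot [ 0.0035  0.7934 -0.0117] t 4.42 w 64.0
```

```bash
python3 -m pendant '[[[0,0,0],[0,0.1,0],0.05],[[0,0,0],[0,0.2,0],0.05],[[0,0,0],[0,0.3,0],0.05],[[0,0,0.01],[0,0.4,0],0.05],[[0.005,0,0.03],[0,0.5,0],0.05],[[0.01,-0.003,0.05],[0,0.6,-0.005],0.05],[[0.015,-0.005,0.07],[0,0.7,-0.012],0.05],[[0.017,-0.006,0.09],[0.003,0.793,-0.012],0.05],[[0.017,-0.006,0.106],[0.003,0.793,-0.012],0.05],[[0.017,-0.006,0.106],[0.003,0.793,-0.012],0.05]]';python3 -m pendant '[[[0,0,0],[0,0,0],0.05],[[0,0,0],[0,0,0],0.05]]'; python3 go.py 495 182 270 3.14159 -0.785 0.29
python3 - <<'E'
from h import *
import pickle
s=cam('scene');d=cam('side');w=cam('wrist')
pickle.dump((s,d,w),open('h3.pkl','wb'))
P=proj(s,[(604,215,80)])[0];Q=proj(d,[(604,215,80)])[0];print(P,Q)
f=lambda c,p:cv2.resize(c['color'][int(p[1])-60:int(p[1])+60,int(p[0])-50:int(p[0])+50,::-1],None,fx=4,fy=4,interpolation=cv2.INTER_CUBIC)
cv2.imwrite('pics/h3.png',np.hstack([f(s,P),f(d,Q)]))
E
```

```text
time: 5.25
tool_pos: [530.1, 156.1, 338.2]
tcp_rot: [-3.105, -0.733, 0.29]
contact_force: [0.9, -1.2, -2.2]
grip_width: 63.7
time: 5.42
tool_pos: [528.2, 157.5, 337.6]
tcp_rot: [-3.104, -0.728, 0.291]
contact_force: [0.3, 0.3, -2.4]
grip_width: 64.0
shift [-0.0635 -0.0317  0.0352] rot [-0.0382  0.0565 -0.0001] t 5.42 w 64.0
[327.2051928  178.07067429] [251.29759863 260.60856181]
```

View pics/h3.png

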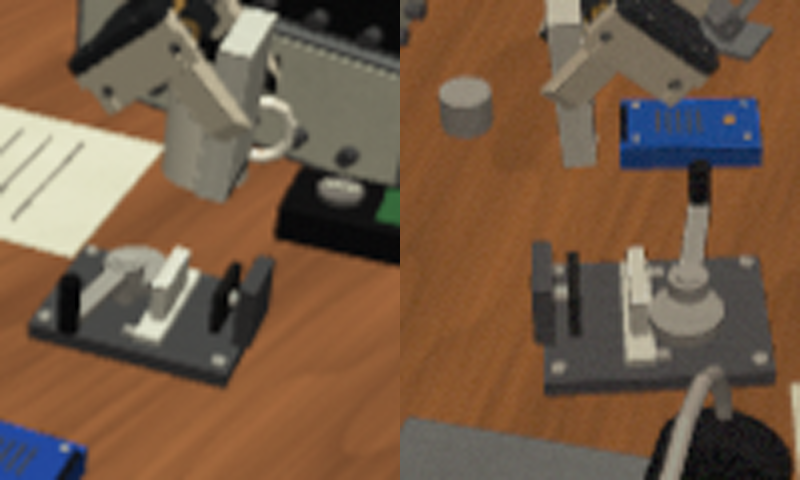

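Run:
```python
from h import *
o=get_obs();print(o['joint_positions'].round(3),o['tool_pos'],o['tcp_rot'])
```

```text
[0.112 0.34  1.849 0.595 0.283 0.858] [527.71253706 158.55357362 337.78197161] [-3.10432164 -0.72918093  0.29370747]
```

Joint 5 sits at its 0.28 limit, so a 45° forward tilt is not reachable over the bay. I'll put the module back on its rest and regrip it with the tool tilted about 23° back, so that placing needs only about 22° of forward tilt.

```bash
python3 go.py 528 150 400 3.1415 -0.3 0.15;python3 go.py 640.3 -174.3 369 3.1415 0.0 -0.224
```

```text
shift [ 0.0398  0.0065 -0.0481] rot [-0.108  -0.4261  0.134 ] t 5.57 w 63.8
shift [ 0.0293  0.3504 -0.0288] rot [-0.2237 -0.7037  0.5079] t 5.57 w 63.8
```

```bash
python3 -m pendant '[[[0.02,0.02,-0.025],[-0.022,-0.07,0.05],0.05],[[0.023,0.055,-0.028],[-0.044,-0.14,0.1],0.05],[[0.024,0.09,-0.029],[-0.067,-0.21,0.15],0.05],[[0.025,0.125,-0.029],[-0.09,-0.28,0.2],0.05],[[0.026,0.16,-0.029],[-0.112,-0.35,0.25],0.05],[[0.027,0.195,-0.029],[-0.134,-0.42,0.3],0.05],[[0.028,0.23,-0.029],[-0.157,-0.49,0.355],0.05],[[0.029,0.265,-0.029],[-0.18,-0.56,0.406],0.05],[[0.029,0.3,-0.029],[-0.2,-0.63,0.457],0.05],[[0.029,0.33,-0.029],[-0.2237,-0.7037,0.508],0.05]]'; python3 go.py 640.3 -174.3 369 3.1415 -0.002 -0.224
```

```text
time: 6.4
tool_pos: [634.2, -157.1, 370.0]
tcp_rot: [3.139, 0.001, -0.229]
contact_force: [0.7, 0.4, -2.2]
grip_width: 63.9
shift [0.0098 0.0153 0.001 ] rot [ 0.0023  0.0034 -0.0046] t 6.4 w 63.9
```

```bash
python3 -m pendant '[[[0.009,0.015,0.001],[0,0,0],0.05],[[0.009,0.015,0.001],[0,0,0],0.05],[[0.009,0.015,0.001],[0,0,0],0.05],[[0.009,0.015,0.001],[0,0,0],0.05]]'; python3 go.py 640.3 -174.3 239 3.1415 -0.004 -0.224
```

```text
time: 6.73
tool_pos: [639.2, -170.9, 368.7]
tcp_rot: [-3.141, -0.001, -0.224]
contact_force: [-0.3, -1.3, -2.5]
grip_width: 64.0
shift [0.0017 0.0031 0.1297] rot [-0.0007  0.0032 -0.0001] t 6.73 w 64.0
```

```bash
python3 -m pendant '[[[0.001,0.003,0.03],[0,0,0],0.05],[[0.001,0.003,0.06],[0,0,0],0.05],[[0.001,0.003,0.09],[0,0,0],0.05],[[0.001,0.003,0.11],[0,0,0],0.05],[[0.001,0.003,0.122],[0,0.003,0],0.05],[[0.001,0.003,0.127],[0,0.003,0],0.05],[[0.001,0.003,0.127],[0,0.003,0],0.05]]'; python3 go.py 640.3 -174.3 239 3.1415 -0.004 -0.224
```

```text
time: 7.32
tool_pos: [639.7, -173.7, 241.4]
tcp_rot: [-3.141, -0.003, -0.223]
contact_force: [-0.1, 0.7, -1.7]
grip_width: 63.9
shift [0.0007 0.0005 0.0024] rot [-0.0009  0.001   0.0009] t 7.32 w 63.9
```

```bash
python3 -m pendant '[[[0.0005,0,0.0025],[0,0,0],0.05],[[0.0005,0,0.0025],[0,0,0],0.05],[[0.0005,0,0.0025],[0,0,0],0.0918],[[0.0005,0,0.0025],[0,0,0],0.0918],[[0.0005,0,0.0025],[0,0,0],0.0918],[[0.0005,0,0.0025],[0,0,0],0.0918],[[0.0005,0,0.0025],[0,0,0],0.0918]]'; python3 go.py 704 -188.4 227 3.1415 0.4 -0.223
python3 - <<'E'
from h import *
c=cam('side');P=proj(c,[(632,-172,69)])[0].astype(int);save(c,'r4.png',(P[0]-60,P[1]-45,P[0]+60,P[1]+45),5)
E
```

```text
time: 7.9
tool_pos: [640.4, -175.3, 239.8]
tcp_rot: [-3.141, -0.005, -0.225]
contact_force: [-0.5, 0.1, -0.0]
grip_width: 89.9
shift [ 0.0649 -0.0014  0.0131] rot [-0.0009 -0.405  -0.0015] t 7.9 w 89.9
```

View pics/r4.png

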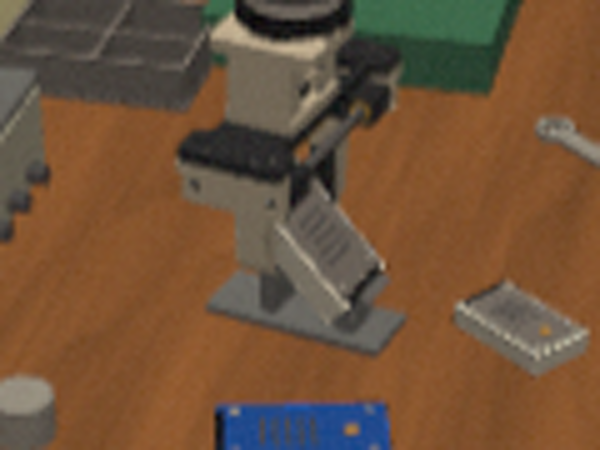

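The module is back on its rest at (325,250), lying on the slope with its lower edge on the lip, and the fingers are open around it. Next I tilt the tool back about the grasp.

```bash
python3 -m pendant '[[[0.015,0,0.001],[0,-0.1,0],0.0918],[[0.032,0,0.003],[0,-0.2,0],0.0918],[[0.048,-0.001,0.007],[0,-0.3,0],0.0918],[[0.065,-0.001,0.013],[0,-0.405,0],0.0918],[[0.065,-0.001,0.013],[0,-0.405,0],0.0918],[[0.065,-0.001,0.013],[0,-0.405,0],0.0918]]'; python3 go.py 704 -188.4 227 3.1415 0.4 -0.223; python3 -c "
from h import *;print(get_obs()['joint_positions'])"
```

```text
time: 8.45
tool_pos: [704.2, -188.7, 223.6]
tcp_rot: [-3.14, 0.401, -0.224]
contact_force: [-0.3, -0.3, 0.6]
grip_width: 92.1
shift [-0.0016 -0.0003 -0.003 ] rot [-0.0016  0.0013 -0.0008] t 8.45 w 92.1
[-0.3570282   0.99927088  0.83606012 -0.05122249  1.70430772  1.44128698]
```

```bash
python3 go.py 724.7 -193.1 216 3.1415 0.55 -0.223
```

```text
shift [ 0.0223 -0.0003 -0.0012] rot [-0.0016 -0.1487 -0.0007] t 8.45 w 92.1
```

```bash
python3 -m pendant '[[[0.012,0,-0.001],[0,-0.08,0],0.0918],[[0.022,0,-0.001],[-0.001,-0.149,0],0.0918],[[0.022,0,-0.001],[-0.001,-0.149,0],0.0918],[[0.022,0,-0.001],[-0.001,-0.149,0],0.0918]]'; python3 go.py 724.7 -193.1 216 3.1415 0.55 -0.223; python3 -c "
from h import *;print(get_obs()['joint_positions'])"
```

```text
time: 8.78
tool_pos: [723.8, -193.3, 219.1]
tcp_rot: [3.141, 0.546, -0.224]
contact_force: [-0.1, -0.2, 0.5]
grip_width: 91.8
shift [ 0.0024 -0.0004  0.0022] rot [-0.0004 -0.0042 -0.0009] t 8.78 w 91.8
[-0.35074543  1.10527972  0.63884546 -0.07060856  1.93879524  1.43693443]
```

```bash
python3 -m pendant '[[[0.001,0,0.001],[0,0,0],0.05],[[0.001,0,0.001],[0,0,0],0.05],[[0.001,0,0.001],[0,0,0],0.05],[[0.001,0,0.001],[0,0,0],0.05],[[0.001,0,0.001],[0,0,0],0.05],[[0.001,0,0.001],[0,0,0],0.05],[[0.001,0,0.001],[0,0,0],0.05]]'; python3 go.py 724.7 -193.1 350 3.1415 0.546 -0.223
```

```text
time: 9.37
tool_pos: [724.4, -193.5, 218.5]
tcp_rot: [3.141, 0.549, -0.225]
contact_force: [-1.7, 0.3, 4.9]
grip_width: 63.8
shift [-0.0685 -0.0004 -0.1123] rot [-0.0003  0.0029 -0.0013] t 9.37 w 63.8
```

```bash
python3 -m pendant '[[[-0.01,0,-0.017],[0,0,0],0.05],[[-0.025,0,-0.041],[0,0,0],0.05],[[-0.04,0,-0.066],[0,0,0],0.05],[[-0.055,0,-0.09],[0,0,0],0.05],[[-0.068,0,-0.112],[0,0,0],0.05],[[-0.068,0,-0.112],[0,0,0],0.05]]'; python3 go.py 567 203.7 345 3.1415 -0.236 0.29
```

```text
time: 9.87
tool_pos: [725.0, -193.4, 354.8]
tcp_rot: [3.14, 0.54, -0.225]
contact_force: [0.2, 0.5, -2.1]
grip_width: 63.9
shift [-0.2029 -0.3521  0.1326] rot [-0.0786  0.7592 -0.521 ] t 9.87 w 63.9
```

```bash
python3 -m pendant '[[[-0.018,-0.032,0.01],[-0.007,0.069,-0.047],0.05],[[-0.037,-0.064,0.02],[-0.014,0.138,-0.095],0.05],[[-0.055,-0.096,0.032],[-0.021,0.207,-0.142],0.05],[[-0.074,-0.128,0.046],[-0.029,0.276,-0.19],0.05],[[-0.092,-0.16,0.06],[-0.036,0.345,-0.237],0.05],[[-0.111,-0.192,0.072],[-0.043,0.414,-0.284],0.05],[[-0.129,-0.224,0.084],[-0.05,0.483,-0.332],0.05],[[-0.148,-0.256,0.096],[-0.057,0.552,-0.379],0.05],[[-0.166,-0.288,0.108],[-0.064,0.621,-0.426],0.05],[[-0.185,-0.32,0.12],[-0.072,0.69,-0.474],0.05]]'; python3 go.py 567 203.7 345 3.1415 -0.236 0.29
```

```text
time: 10.7
tool_pos: [579.6, 169.0, 341.3]
tcp_rot: [-3.12, -0.16, 0.244]
contact_force: [1.2, 0.3, -2.3]
grip_width: 63.9
shift [-0.0032 -0.0368 -0.0035] rot [-0.0125  0.0759 -0.0462] t 10.7 w 63.9
```

```bash
python3 -m pendant '[[[-0.002,-0.02,-0.002],[-0.006,0.04,-0.023],0.05],[[-0.003,-0.036,-0.003],[-0.0125,0.075,-0.046],0.05],[[-0.003,-0.036,-0.003],[-0.0125,0.075,-0.046],0.05],[[-0.003,-0.036,-0.003],[-0.0125,0.075,-0.046],0.05],[[-0.003,-0.036,-0.003],[-0.0125,0.075,-0.046],0.05]]'; python3 go.py 567 203.7 325 3.1415 -0.236 0.29
python3 - <<'E'
from h import *
import pickle
print(get_obs()['joint_positions'],get_obs()['tool_pos'],get_obs()['tcp_rot'])
s=cam('scene');d=cam('side');w=cam('wrist')
pickle.dump((s,d,w),open('h5.pkl','wb'))
B=(605,215,75);P=proj(s,[B])[0];Q=proj(d,[B])[0];print(P,Q)
f=lambda c,p:cv2.resize(c['color'][int(p[1])-60:int(p[1])+60,int(p[0])-50:int(p[0])+50,::-1],None,fx=4,fy=4,interpolation=cv2.INTER_CUBIC)
cv2.imwrite('pics/h5.png',np.hstack([f(s,P),f(d,Q)]))
E
```

```text
time: 11.12
tool_pos: [569.0, 201.0, 345.1]
tcp_rot: [-3.142, -0.231, 0.287]
contact_force: [0.8, 0.2, -3.4]
grip_width: 63.9
shift [-0.0058 -0.0032  0.0193] rot [ 0.0005  0.0045 -0.0027] t 11.12 w 63.9
[0.20837915 0.48152226 1.4876139  0.02246487 0.94182536 1.48079805] [569.03663067 201.01196528 345.09295689] [-3.1415026  -0.23145239  0.28725437]
[327.32763957 179.65735849] [250.9817389  261.99271328]
```

View pics/h5.png

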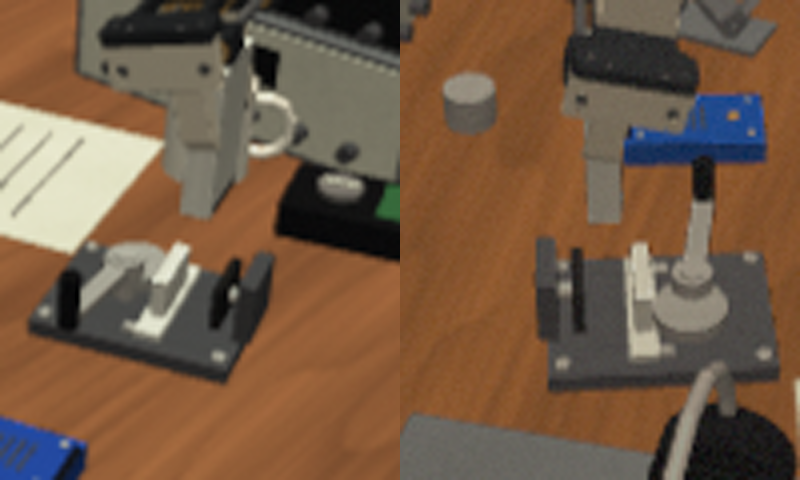

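The hover picture shows the module upright above the bay in both crops. Its bottom corners are at (588,220) and (621,223) in the side crop, and (183,213) and (210,217) in the scene crop. I'll check the offset before lowering.

Run:
```python
from h import *
import pickle
s,d,w=pickle.load(open('h5.pkl','rb'))
S=lambda u,v:(u/4-.4+327-50,v/4-.4+179-60); D=lambda u,v:((u-400)/4-.4+250-50,v/4-.4+261-60)
n0=np.array([604.6,214.9,0]);bx=np.array([.958,.286,0]);by=np.array([-.286,.958,0])
bay=lambda p:np.round([(p-n0)@bx,(p-n0)@by,p[2]],1)
for z in(112,117,122):
    print(z,'side +y bottom',[bay(onz(d,*D(*p),z)) for p in((588,220),(621,223))],'scene -y bottom',[bay(onz(s,*S(*p),z)) for p in((183,213),(210,217))])
print('side jaw top face +y edge z53',bay(onz(d,*D(632,272),53)),'scene jaw -y top',bay(onz(s,*S(177,262),53)))
print('side pad bottom +y',bay(onz(d,*D(573,330),25)),'pad right',bay(onz(d,*D(584,330),25)))
A=bay;print('plate +y corners side',[bay(onz(d,*D(*p),15)) for p in((551,380),(778,377))])
```

```text
112 side +y bottom [array([ 11.3,  17.7, 112. ]), array([-10.,  22., 112.])] scene -y bottom [array([-10.1, -24.4, 112. ]), array([  8.8, -21.5, 112. ])]
117 side +y bottom [array([ 11.3,  23.8, 117. ]), array([ -9.9,  28.2, 117. ])] scene -y bottom [array([ -7.9, -32.5, 117. ]), array([ 10.8, -29.6, 117. ])]
122 side +y bottom [array([ 11.2,  30. , 122. ]), array([ -9.9,  34.3, 122. ])] scene -y bottom [array([ -5.7, -40.6, 122. ]), array([ 12.8, -37.8, 122. ])]
side jaw top face +y edge z53 [-16.9   2.5  53. ] scene jaw -y top [-18.3   2.6  53. ]
side pad bottom +y [24.1 26.9 25. ] pad right [16.7 27.4 25. ]
plate +y corners side [array([39.2, 63.4, 15. ]), array([-110.5,   69.7,   15. ])]
```

```bash
python3 go.py 567.3 203.9 345 3.1415 -0.236 0.29;python3 go.py 567.3 203.9 248 3.1415 -0.236 0.29
```

```text
shift [-0.0013 -0.0039  0.0003] rot [ 0.0007  0.0032 -0.0039] t 11.27 w 63.9
shift [-0.0237 -0.0039  0.0947] rot [ 0.0007  0.0032 -0.0039] t 11.27 w 63.9
```

```bash
python3 -m pendant '[[[-0.001,-0.003,0],[0,0.003,-0.004],0.05],[[-0.005,-0.004,0.015],[0,0.003,-0.004],0.05],[[-0.01,-0.004,0.035],[0,0.003,-0.004],0.05],[[-0.014,-0.004,0.055],[0,0.003,-0.004],0.05],[[-0.018,-0.004,0.07],[0,0.003,-0.004],0.05],[[-0.021,-0.004,0.085],[0,0.003,-0.004],0.05],[[-0.0237,-0.004,0.094],[0,0.003,-0.004],0.05],[[-0.0237,-0.004,0.0947],[0,0.003,-0.004],0.05],[[-0.0237,-0.004,0.0947],[0,0.003,-0.004],0.05]]';  python3 go.py 567.3 203.9 243 3.1415 -0.236 0.29
```

```text
time: 12.02
tool_pos: [567.0, 204.9, 248.3]
tcp_rot: [3.141, -0.236, 0.292]
contact_force: [0.8, 0.0, -1.4]
grip_width: 64.0
shift [-0.0013  0.001   0.0052] rot [ 0.0004 -0.0003  0.0016] t 12.02 w 64.0
```

```bash
python3 -m pendant '[[[-0.0006,0.001,0.0025],[0,0,0],0.05],[[-0.001,0.001,0.004],[0,0,0],0.05],[[-0.001,0.001,0.004],[0,0,0],0.05]]'; python3 -m pendant '[[[-0.0003,0,0.001],[0,0,0],0.05],[[-0.0005,0,0.002],[0,0,0],0.05],[[-0.0005,0,0.002],[0,0,0],0.05]]'
```

```text
time: 12.27
tool_pos: [567.3, 204.1, 245.0]
tcp_rot: [3.141, -0.238, 0.292]
contact_force: [-1.0, -0.5, -1.9]
grip_width: 63.7
time: 12.52
tool_pos: [567.3, 204.1, 242.7]
tcp_rot: [3.141, -0.238, 0.292]
contact_force: [0.7, -0.6, -1.1]
grip_width: 63.8
```

```bash
python3 -m pendant '[[[-0.0003,0,0.001],[0,0,0],0.05],[[-0.0003,0,0.001],[0,0,0],0.05]]'; python3 -m pendant '[[[-0.0003,0,0.001],[0,0,0],0.05],[[-0.0003,0,0.001],[0,0,0],0.05]]';python3 -m pendant '[[[-0.0003,0,0.001],[0,0,0],0.05],[[-0.0003,0,0.001],[0,0,0],0.05]]'
```

```text
time: 12.68
tool_pos: [567.3, 204.1, 242.6]
tcp_rot: [3.14, -0.239, 0.292]
contact_force: [-3.1, -1.2, 5.2]
grip_width: 64.1
time: 12.85
tool_pos: [567.3, 204.1, 242.5]
tcp_rot: [3.14, -0.24, 0.292]
contact_force: [-4.1, -2.3, 11.9]
grip_width: 63.8
time: 13.02
tool_pos: [567.5, 204.1, 242.4]
tcp_rot: [3.14, -0.242, 0.292]
contact_force: [-7.1, -3.3, 17.5]
grip_width: 63.9
```

```bash
python3 -m pendant '[[[0.0005,0,-0.002],[0,0,0],0.05],[[0.0005,0,-0.002],[0,0,0],0.05],[[0.0005,0,-0.002],[0,0,0],0.075],[[0.0005,0,-0.002],[0,0,0],0.0918],[[0.0005,0,-0.002],[0,0,0],0.0918],[[0.0005,0,-0.002],[0,0,0],0.0918],[[0.0005,0,-0.002],[0,0,0],0.0918],[[0.0005,0,-0.002],[0,0,0],0.0918]]'; python3 -m pendant '[[[0,0,-0.02],[0,0,0],0.0918],[[0,0,-0.05],[0,0,0],0.0918],[[0,0,-0.085],[0,0,0],0.0918],[[0,0,-0.12],[0,0,0],0.0918],[[0,0,-0.12],[0,0,0],0.0918]]'
python3 - <<'E'
from h import *
import pickle
s=cam('scene');d=cam('side');w=cam('wrist')
pickle.dump((s,d,w),open('h6.pkl','wb'))
B=(605,215,75);P=proj(s,[B])[0];Q=proj(d,[B])[0]
f=lambda c,p:cv2.resize(c['color'][int(p[1])-60:int(p[1])+60,int(p[0])-50:int(p[0])+50,::-1],None,fx=4,fy=4,interpolation=cv2.INTER_CUBIC)
cv2.imwrite('pics/h6.png',np.hstack([f(s,P),f(d,Q)]))
E
```

```text
time: 13.68
tool_pos: [567.0, 204.1, 241.1]
tcp_rot: [3.141, -0.237, 0.292]
contact_force: [-0.1, 0.6, -0.2]
grip_width: 91.4
time: 14.1
tool_pos: [540.4, 196.3, 365.2]
tcp_rot: [3.14, -0.249, 0.292]
contact_force: [1.2, -0.2, 0.4]
grip_width: 92.0
```

View pics/h6.png

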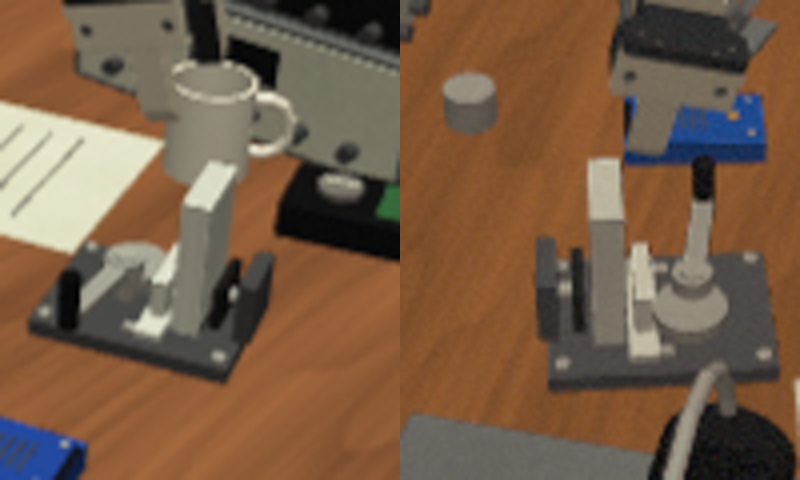

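The module stands upright in the middle of the bay: side crop, top (604,190), bottom (610,343), clear of jaw and pad. The fingers have let go and are clear. Now the handle.

```bash
python3 go.py 560 115 310 3.1415 0 1.69
python3 - <<'E'
from h import *
import pickle
s,d,w=pickle.load(open('h6.pkl','rb'))
S=lambda u,v:(u/4-.4+327-50,v/4-.4+179-60); D=lambda u,v:((u-400)/4-.4+250-50,v/4-.4+261-60)
n0=np.array([604.6,214.9,0]);bx=np.array([.958,.286,0]);by=np.array([-.286,.958,0])
bay=lambda p:np.round([(p-n0)@bx,(p-n0)@by,p[2]],1)
print('side top z125',[bay(onz(d,*D(*p),125)) for p in((588,160),(618,160),(591,218),(624,217))])
print('side bottom z15',[bay(onz(d,*D(*p),15)) for p in((597,343),(622,344))])
print('scene top',[bay(onz(s,*S(*p),125)) for p in((207,163),(238,168),(182,205),(212,211))])
E
```

```text
shift [-0.0151  0.0834  0.0458] rot [ 0.1666 -0.1965 -1.3911] t 14.25 w 91.7
side top z125 [array([ 10.2, -29.6, 125. ]), array([ -9.8, -28.4, 125. ]), array([  9.2,  31.8, 125. ]), array([-11.9,  32. , 125. ])]
side bottom z15 [array([ 8.3, 29.8, 15. ]), array([-8.5, 31.8, 15. ])]
scene top [array([-10.5,  28.3, 125. ]), array([ 12. ,  30.9, 125. ]), array([ -8.3, -35.6, 125. ]), array([ 12.9, -34.5, 125. ])]
```

```bash
python3 -m pendant '[[[-0.001,0.008,0],[0.014,-0.016,-0.116],0.0918],[[-0.002,0.016,0],[0.028,-0.033,-0.232],0.0918],[[-0.004,0.025,0],[0.042,-0.049,-0.348],0.0918],[[-0.006,0.033,0],[0.056,-0.066,-0.464],0.0918],[[-0.007,0.042,0.005],[0.069,-0.082,-0.58],0.0918],[[-0.009,0.05,0.01],[0.083,-0.098,-0.696],0.0918],[[-0.01,0.058,0.017],[0.097,-0.115,-0.811],0.0918],[[-0.012,0.067,0.025],[0.111,-0.131,-0.927],0.0918],[[-0.014,0.075,0.035],[0.125,-0.147,-1.043],0.0918],[[-0.015,0.083,0.045],[0.139,-0.164,-1.159],0.0918]]'; python3 go.py 560 115 310 3.1415 0 1.69
```

```text
time: 15.08
tool_pos: [559.9, 114.8, 308.3]
tcp_rot: [3.123, -0.034, 1.464]
contact_force: [0.4, 0.8, 0.1]
grip_width: 91.7
shift [ 0.0002  0.0002 -0.0017] rot [ 0.0228 -0.0319 -0.2266] t 15.08 w 91.7
```

```bash
python3 -m pendant '[[[0,0,0],[0.011,-0.016,-0.113],0.0918],[[0,0,0],[0.023,-0.032,-0.227],0.0918],[[0,0,0],[0.023,-0.032,-0.227],0.0918],[[0,0,0],[0.023,-0.032,-0.227],0.0918]]'; python3 go.py 560 115 225 3.1415 0 1.69;  python3 - <<'E'
from h import *
c=cam('wrist');save(c,'w7.png');import pickle;pickle.dump(c,open('w7.pkl','wb'))
E
```

```text
time: 15.42
tool_pos: [560.0, 115.4, 309.2]
tcp_rot: [3.14, -0.001, 1.682]
contact_force: [0.2, 0.6, -0.0]
grip_width: 91.8
shift [-0.0005 -0.0002  0.0842] rot [ 0.0017 -0.0009 -0.0084] t 15.42 w 91.8
```

View pics/w7.png

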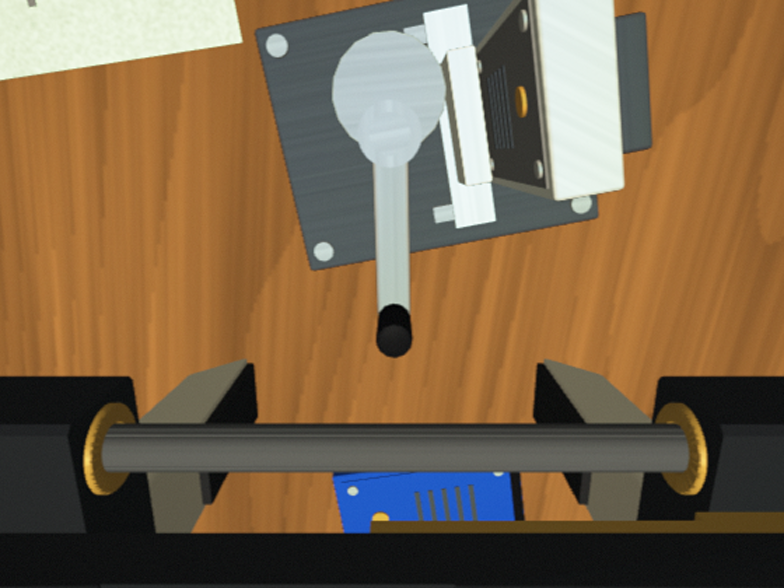

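The lever is vertical in this view: handle top (394,338), hub centre about (390,130). The fingers straddle the handle symmetrically.

Run:
```python
from h import *
import pickle
c=pickle.load(open('w7.pkl','rb'));k=1/1.4
H=onz(c,394*k,338*k,80)
print('H',H.round(1))
for z in(45,55): 
    h=onz(c,389*k,130*k,z);print('hub',z,h.round(1),np.linalg.norm((h-H)[:2]).round(1),'lever yaw',np.arctan2(*(h-H)[1::-1]).round(3))
a,b=onz(c,312*k,270*k,15),onz(c,257*k,28*k,15);e=b-a;print('plate yaw',np.arctan2(-e[0],e[1]).round(3), np.linalg.norm(e).round(1))
b2=onz(c,598*k,216*k,15);e=b2-a;print(np.arctan2(e[1],e[0]).round(3),np.linalg.norm(e).round(1),'near edge corners',a.round(1),b.round(1))
```

```text
H [560.3 116.2  80. ]
hub 45 [548.7 200.5  45. ] 85.2 lever yaw 1.707
hub 55 [548.9 200.1  55. ] 84.7 lever yaw 1.706
plate yaw 0.288 118.7
0.299 152.7 near edge corners [515.1 126.5  15. ] [481.4 240.4  15. ]
```

```bash
python3 go.py 560.3 116.2 224 3.1415 0 1.70; python3 -m pendant '[[[0.0005,0,0.025],[0,0,-0.018],0.0918],[[0.0005,0,0.05],[0,0,-0.018],0.0918],[[0.0005,0,0.07],[0,0,-0.018],0.0918],[[0.0005,0,0.084],[0,0,-0.018],0.0918],[[0.0005,0,0.084],[0,0,-0.018],0.0918],[[0.0005,0,0.084],[0,0,-0.018],0.0918]]'; python3 go.py 560.3 116.2 224 3.1415 0 1.70
```

```text
shift [0.0006 0.0003 0.0856] rot [ 0.0024 -0.0009 -0.0185] t 15.47 w 91.8
time: 15.97
tool_pos: [560.2, 116.0, 226.2]
tcp_rot: [3.139, -0.001, 1.701]
contact_force: [-0.2, -0.6, 0.7]
grip_width: 91.8
shift [0.0002 0.0002 0.0022] rot [ 0.0025 -0.0006  0.0011] t 15.97 w 91.8
```

Close on the handle (the commanded z ends slightly lower).

```bash
python3 -m pendant '[[[0,0,0.002],[0,0,0],0.008],[[0,0,0.002],[0,0,0],0.008],[[0,0,0.002],[0,0,0],0.008],[[0,0,0.002],[0,0,0],0.008],[[0,0,0.002],[0,0,0],0.008],[[0,0,0.002],[0,0,0],0.008],[[0,0,0.002],[0,0,0],0.008],[[0,0,0.002],[0,0,0],0.008],[[0,0,0.002],[0,0,0],0.008],[[0,0,0.002],[0,0,0],0.008]]'; python3 -m pendant '[[[0,0,0],[0,0,0],0.008],[[0,0,0],[0,0,0],0.008],[[0,0,0],[0,0,0],0.008],[[0,0,0],[0,0,0],0.008],[[0,0,0],[0,0,0],0.008],[[0,0,0],[0,0,0],0.008]]'
python3 - <<'E'
import numpy as np
# arc in tool axes at lever yaw psi: tool x inward radial, y=(sin,-cos); clockwise by a about axis at +85 x
for a in np.arange(.1,1.5,.1): print(round(a,2),(85*(1-np.cos(a))).round(1),(-85*np.sin(a)).round(1))
for p in(1.706,):
    x=np.array([np.cos(p),np.sin(p)]);y=np.array([np.sin(p),-np.cos(p)])
    print('handle move direction should be -x world at start; tool y =',y.round(2))
E
```

```text
time: 16.8
tool_pos: [560.3, 115.9, 224.8]
tcp_rot: [3.137, -0.0, 1.703]
contact_force: [-0.2, 0.3, -0.6]
grip_width: 29.4
time: 17.3
tool_pos: [560.3, 115.9, 224.7]
tcp_rot: [3.138, -0.0, 1.703]
contact_force: [0.0, -0.3, -0.8]
grip_width: 15.4
0.1 0.4 -8.5
0.2 1.7 -16.9
0.3 3.8 -25.1
0.4 6.7 -33.1
0.5 10.4 -40.8
0.6 14.8 -48.0
0.7 20.0 -54.8
0.8 25.8 -61.0
0.9 32.2 -66.6
1.0 39.1 -71.5
1.1 46.4 -75.8
1.2 54.2 -79.2
1.3 62.3 -81.9
1.4 70.6 -83.8
handle move direction should be -x world at start; tool y = [0.99 0.13]
```

```bash
python3 -m pendant '[[[0.0001,-0.0043,0],[0,0,0.05],0.008],[[0.0004,-0.0085,0],[0,0,0.1],0.008],[[0.001,-0.0127,0],[0,0,0.15],0.008],[[0.0017,-0.0169,0],[0,0,0.2],0.008],[[0.0026,-0.021,0],[0,0,0.25],0.008],[[0.0038,-0.0251,0],[0,0,0.3],0.008],[[0.0051,-0.0291,0],[0,0,0.35],0.008],[[0.0067,-0.0331,0],[0,0,0.4],0.008],[[0.0085,-0.037,0],[0,0,0.45],0.008],[[0.0104,-0.0408,0],[0,0,0.5],0.008]]'
```

```text
time: 18.13
tool_pos: [518.8, 120.4, 224.7]
tcp_rot: [3.136, -0.002, 1.2]
contact_force: [2.3, -4.2, -1.1]
grip_width: 15.4
```

```bash
python3 -m pendant '[[[0.0001,-0.0043,0],[0,0,0.05],0.008],[[0.0004,-0.0085,0],[0,0,0.1],0.008],[[0.001,-0.0127,0],[0,0,0.15],0.008],[[0.0017,-0.0169,0],[0,0,0.2],0.008],[[0.0026,-0.021,0],[0,0,0.25],0.008],[[0.0038,-0.0251,0],[0,0,0.3],0.008],[[0.0051,-0.0291,0],[0,0,0.35],0.008],[[0.0067,-0.0331,0],[0,0,0.4],0.008],[[0.0085,-0.037,0],[0,0,0.45],0.008],[[0.0104,-0.0408,0],[0,0,0.5],0.008]]'
```

```text
time: 18.97
tool_pos: [484.6, 144.5, 224.7]
tcp_rot: [3.137, -0.004, 0.7]
contact_force: [2.3, -6.5, -0.0]
grip_width: 15.2
```

```bash
python3 -m pendant '[[[0.0001,-0.0043,0],[0,0,0.05],0.008],[[0.0004,-0.0085,0],[0,0,0.1],0.008],[[0.001,-0.0127,0],[0,0,0.15],0.008],[[0.0017,-0.0169,0],[0,0,0.2],0.008],[[0.0026,-0.021,0],[0,0,0.25],0.008],[[0.0038,-0.0251,0],[0,0,0.3],0.008],[[0.0051,-0.0291,0],[0,0,0.35],0.008],[[0.007,-0.0338,0],[0,0,0.41],0.008],[[0.007,-0.0338,0],[0,0,0.41],0.008],[[0.007,-0.0338,0],[0,0,0.41],0.008]]'; python3 go.py 467.4 175.4 224 3.1415 0 0.293
python3 - <<'E'
from h import *
import pickle
s=cam('scene');d=cam('side');w=cam('wrist')
pickle.dump((s,d,w),open('h8.pkl','wb'))
B=(585,205,75);P=proj(s,[B])[0];Q=proj(d,[B])[0];print(P,Q)
f=lambda c,p:cv2.resize(c['color'][int(p[1])-60:int(p[1])+60,int(p[0])-50:int(p[0])+50,::-1],None,fx=4,fy=4,interpolation=cv2.INTER_CUBIC)
cv2.imwrite('pics/h8.png',np.hstack([f(s,P),f(d,Q)]))
E
```

```text
time: 19.8
tool_pos: [468.1, 174.9, 224.7]
tcp_rot: [3.14, -0.005, 0.293]
contact_force: [2.2, -7.0, -0.6]
grip_width: 15.5
shift [-0.0005 -0.0007  0.0007] rot [ 0.002  -0.005  -0.0003] t 19.8 w 15.5
[319.70018342 178.58208811] [259.13952971 260.75339443]
```

View pics/h8.png

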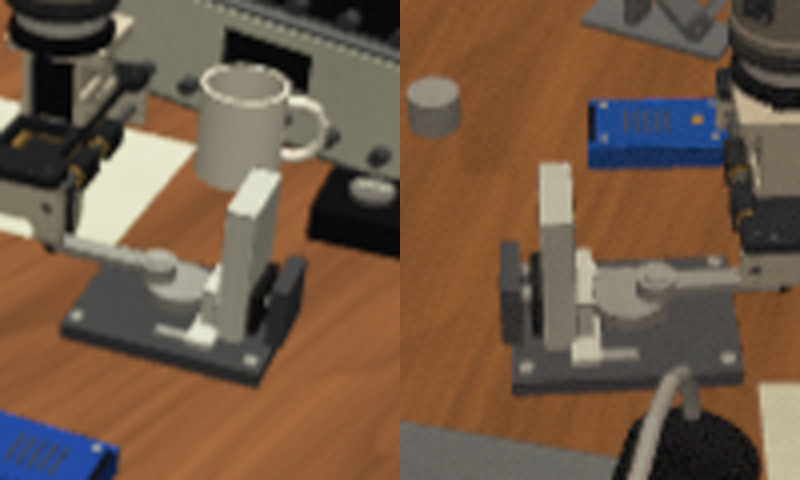

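The module is upright and pressed between jaw and pad, and the lever points away from it in the gripper. The view budget is used up (12), so I'll check the lever angle numerically, settle a moment and hand in.

```bash
python3 -m pendant '[[[0,0,0],[0,0,0],0.008],[[0,0,0],[0,0,0],0.008],[[0,0,0],[0,0,0],0.008],[[0,0,0],[0,0,0],0.008]]'
python3 - <<'E'
from h import *
from scipy.optimize import least_squares
p=get_obs()['tool_pos'][:2]
P=np.array([(560.3,115.9),(518.8,120.4),(484.6,144.5),p])
A=least_squares(lambda a:np.hypot(*(P-a).T)-85,(549,200)).x;r=A-p
print('axis',A.round(1),'lever yaw',np.arctan2(r[1],r[0]).round(3),'resid',(np.hypot(*(P-A).T)-85).round(2))
E
```

```text
time: 20.28
tool_pos: [468.2, 174.8, 224.6]
tcp_rot: [3.14, -0.005, 0.293]
contact_force: [1.2, -7.1, -0.1]
grip_width: 15.5
axis [549.1 200. ] lever yaw 0.302 resid [-0.18  0.17  0.11 -0.18]
```

```bash
python3 -c "
from plant import close_job;print(close_job())"
```

```text
the job is handed in; nothing more can be done
None
```

The module stands upright in the middle of the bay, released. The lever is swung to point straight away from it and held there by the fingers; the job is handed in at about 20 s of the 61 s.

- **Extra step:** the first grip needed a 45° tilt that the arm could not reach over the bay (joint 5 at its limit). I set the module back on its rest and regripped it with the tool tilted back before placing it.
- **Placing:** after release, the pictures put the module within about 2 mm of the bay's middle.
- **Lever:** the circle fit of the handle's path gives a lever direction of 0.302 rad. The clamp's measured direction is about 0.295 rad (single readings 0.28 to 0.30), so the joint is at roughly 1.49 of the wanted 1.5.
- **Hold:** the grip is on the handle at 15.5 mm opening, with a steady 7 N at the wrist.
- **Clamping:** the last picture showed the module upright, pressed between jaw and pad. The blue look-alike, the tin and the mug looked unmoved in it. I did not check the other things separately after the moves.
- **Not checked:** the 12 picture views were used up, so the final lever angle was checked only by numbers, not from a last wrist picture.

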